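Sort two drawer pulls into the row of their length

ROBOT

A 6-joint arm with a two-finger parallel gripper is mounted at the origin on the work surface. World frame = base frame: x ahead of the robot, y to its left, z up, the work surface at z = 0. Lengths are in m, angles in degrees, forces in N, time in s.
With the tool pointing down it reaches from about 0.3 to 0.775 m from the base axis. Payload 14.6 kg.
Tool frame: the origin (TCP) lies between the finger pads; the fingertips stand 22 mm ahead of it and the grasp point (between the pads) lies 3 mm ahead of it; z points along the fingers, y is the direction in which the jaws open and shut (so a half turn about z gives the same grasp; the last joint's range is limited). The gripper opens to 94 mm and grips with 3 to 60 N. Pads are 16 mm wide; open, the fingers measure 119 mm over their backs; the gripper's body (75 mm by 177 mm) begins 78 mm behind the grasp point.
Start: joints at [-3.816, 17.183, 87.147, -0, 75.671, -3.816], TCP at [0.55, -0, 0.227] pointing down, gripper open.
Joint ranges: [-173.82, 173.82], [-45.26, 126.66], [13.44, 144.39], [-59.66, 239.66], [0, 175.72], [-146.38, 146.38]. Speed limits (degrees/s): [127.2, 127.2, 147.25, 180, 180, 180].

INTERFACE

Orientations are given as [roll, pitch, yaw] about the fixed x, y, z axes, in that order (R = Rz(yaw) Ry(pitch) Rx(roll)).
In Python, from rig import r gives the robot as it stands.
- The arm moves only by the tool play_rows, never from a script. Its argument "plan" is a list of rows, each a list of 7 numbers: the turn, a rotation vector about the tool's x, y, z in degrees, then the shift along the tool's x, y, z in m, then the opening, from -1 (shut) to 1 (fully open), so that 0 is half open. A call has 1 to 12 rows; each row shifts and turns the commanded pose from where the row before left it, along the tool's axes as they then stand; what a row does not reach is not made up. A row lasts 1/10 s, in which the tool goes at most 50 mm and 8.59 degrees, less where a joint would pass 70% of its speed; a pose out of reach is approached as far as the arm can. A call with a gripper value outside its range is refused whole. The fingers move at their own pace and stop on an object; "force" is the grip in N (left out, the last holds). Time passes only in rows, so rows that do not move let the fingers close. It gives the time, the measured TCP pose, the force and the opening at its end, in the units of the state.
- r.state(): the state, without advancing time (a new reading comes with each control period).
- r.grab_frame(name): name is "scene" or "side" or "wrist"; returns a dict with "frame" (480x640x3 uint8, blue, green, red), "fx", "fy", "cx", "cy" (pixels), "R" (3x3) and "t" (3): a world point X has camera coordinates R X + t. Camera axes: x right, y down, z forward; pixel columns grow to the right and rows downward; lengths in m; the calibration is good to about 2 mm. A picture is of the moment at which its call begins. There is no depth.
- r.job_done(): hands the job in, once; it reports no verdict.
The state is a dict: "t": time; "joint_positions": joint angles; "joint_velocities": joint speeds; "joint_efforts": joint torques, N m; "tcp_pos": TCP position; "orientation": TCP orientation; "wrist_force": force on the tool from outside, world axes, zero at the start; "moment": the same for the moment, N m; "width": opening from 0.0 (shut) to 1.0 (fully open).
Only numpy, scipy, OpenCV 4.12 (cv2) and the standard library are available. Lean on these libraries where they do the work, as an engineer would, in place of code of your own. Each camera call takes 0.05 s, during which the arm holds its last target. There are 200 camera calls.

TASK

Sort the two loose aluminium drawer pulls into the sloping rack: each goes into the empty place of the row whose sample pull has the same length, standing on both feet flat on the sloping board inside the yellow frame, bar running up and down the slope. Set them down rather than dropping them, let go, and leave the stopper, catch, wrench and washer dispenser where they are.

Things in the scene. Friction and masses are not known exactly. Their poses are not given: they have to be found in the camera images.
- pull_medium: Loose aluminium bar drawer pull, the medium one, 108 mm long, about 55 g, standing on its two feet. Origin: centre of its underside, level with the soles; x along the bar, z up. Bar 12 mm wide, 10 mm thick, its underside 20 mm and top 30 mm above the soles; a foot 12 x 12 mm under each end. Ends alike.
- pull_long: Loose aluminium bar drawer pull, the long one, 140 mm long, about 68 g, standing on its two feet. Origin: centre of its underside, level with the soles; x along the bar, z up. Bar 12 mm wide, 10 mm thick, its underside 20 mm and top 30 mm above the soles; a foot 12 x 12 mm under each end. Ends alike.
- bed_medium: Grey board (180 x 136 mm) of the medium row, sloping down 35 deg away from the robot (it faces away). Origin: board surface, centre of the row's right-hand place as seen from the robot. x down the slope, y left, z square out of the board. Yellow frame round the place: 6 mm high, inside 126 mm (x) by 30 mm (y). Sample: 108 mm pull screwed on 70 mm to the left (y = +0.07). The place at the origin is empty.
- bed_long: Grey board (180 x 136 mm) of the long row, sloping down 35 deg away from the robot (it faces away). Origin: board surface, centre of the row's right-hand place as seen from the robot. x down the slope, y left, z square out of the board. Yellow frame round the place: 6 mm high, inside 158 mm (x) by 30 mm (y). Sample: 140 mm pull screwed on 70 mm to the left (y = +0.07). The place at the origin is empty.
- bed_short: Grey board (180 x 136 mm) of the short row, sloping down 35 deg away from the robot (it faces away). Origin: board surface, centre of the row's right-hand place as seen from the robot. x down the slope, y left, z square out of the board. Yellow frame round the place: 6 mm high, inside 94 mm (x) by 30 mm (y). Sample: 76 mm pull screwed on 70 mm to the left (y = +0.07). Both its places are taken by screwed-down 76 mm pulls: this row is full.
- rack: Base board 150 x 430 x 8 mm with the three rows side by side 140 mm apart, in any order. Origin: on the bench under its middle; x away from the robot. A strip lamp 556 mm long on end posts (r 8 mm, y = +-0.27) crosses above the rows, 0.247 to 0.267 m over the bench, x = -0.002 to 0.024: it bars an upright gripper; one leaning 35 deg away from the robot, square to the boards, has room.
- stopper: Red hard bottle stopper, 37 mm across, 42 mm high, standing between the loose pulls; origin centre of underside. Bystander, to be left where it is.
- catch: White nylon cabinet catch, 46 x 16 x 18 mm; origin centre of underside. Bystander, to be left where it is.
- wrench: Chrome adjustable wrench lying flat, 196 mm long, 12 mm thick, jaws to its +x; origin near its middle, at the underside. Bystander, to be left where it is.
- dispenser: Black push dispenser of washers, foot 60 x 50 mm, 106 mm high; origin centre of underside. Bystander, to be left where it is.

How it is judged:
By the outcome, as a careful person would: the job done as asked, in the order asked, and still so for the second after the job is handed in, with the robot touching nothing.
It also fails if it takes over 54 s, if anything falls off the work surface, if the arm or the gripper's body presses on something with over 40 N, if the wrist force passes 120 N, or if a joint passes its speed limit or range.

## Working session

There is one attempt and no reset: what is moved stays moved. The work goes in short steps, Python scripts to look and compute and a tool call to move; the robot and the scene stay as the last step left them, time stands still between calls to the robot, and variables do not carry over. Pictures are saved under pics/ and viewed, about 8 in all and at most 12, crops included, and the job is handed in when it is done.

Besides the shell and the picture viewer there is one more tool, called after "Emit:" as name(argument=value, ...), one argument or row to a line, values as JSON. play_rows: Moves the arm, as the interface text tells. Its arguments: {"type":"object","properties":{"plan":{"type":"array"},"force":{"type":"number"}},"required":["plan"]}

```bash
mkdir -p pics; ls; python3 - <<'E'
from rig import r
import cv2,numpy as np
for n in("scene","side","wrist"):
    f=r.grab_frame(n);cv2.imwrite(f"pics/{n}0.png",f["frame"]);np.savez(f"{n}0.npz",**f)
    print(n,f["fx"],f["fy"],f["cx"],f["cy"],"cam",np.round(-f["R"].T@f["t"],3),"fwd",np.round(f["R"][2],3))
print(r.state())
E
```

```text
pics
scene 589.2857260785543 589.2857260785543 322.2131861272263 227.85167879941724 cam [ 1.549 -0.375  0.962] fwd [-0.695  0.327 -0.641]
side 624.742230930485 624.742230930485 316.9407947631406 228.3377205355457 cam [ 0.447 -0.826  1.157] fwd [ 0.092  0.647 -0.757]
wrist 404.4328455981803 404.4328455981803 322.9743829451183 235.96415011584756 cam [0.55  0.072 0.385] fwd [-0.001 -0.247 -0.969]
{'t': 0.15, 'joint_positions': array([-3.81580923e+00,  1.72069335e+01,  8.71700945e+01,  1.23496444e-03,
        7.56695856e+01, -3.81794115e+00]), 'joint_velocities': array([ 0.11205609, -0.11535677, -0.09059002,  0.02016866, -0.01280437,
        0.05142823]), 'joint_efforts': array([-2.50185103e-04, -5.31960297e+01, -3.52822959e+01,  7.07691838e-02,
        2.35654798e-02, -3.66386917e-05]), 'tcp_pos': array([5.49835973e-01, 1.40715847e-05, 2.27044921e-01]), 'orientation': array([-1.79953570e+02, -4.29746179e-03,  9.00018240e+01]), 'wrist_force': array([-0.39426597,  0.68589302, -0.75929933]), 'moment': array([-0.07284206,  0.01131654, -0.00662267]), 'width': 1.0008650223951345}
```

View pics/scene0.png

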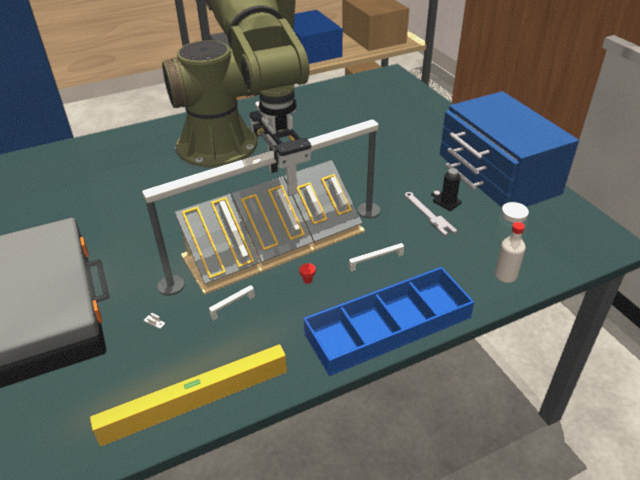

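View pics/side0.png

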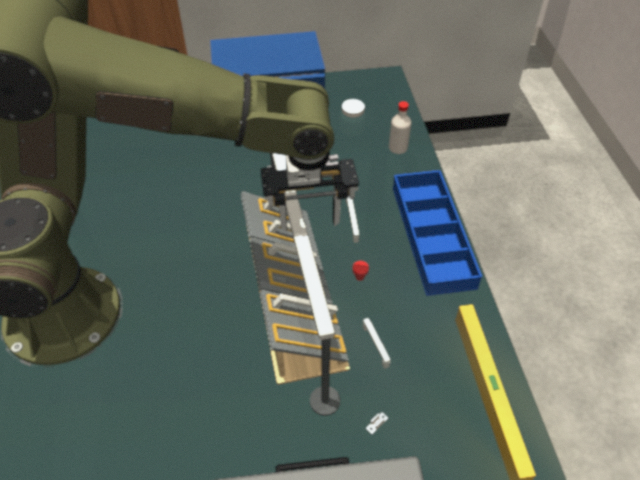

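The scene view shows the rack: from the image's left, the long row (empty frame at about 200,240), the medium row (empty at about 260,220) and the full short row. One pull is at (232,300), the other at (377,256), and the stopper at (307,273). The side view shows the pulls at (377,342) and (353,220), with the gripper hiding part of the rack. Next I'll view a crop and measure.

```bash
cat > h.py <<'E'
import numpy as np,cv2
def cam(n): return dict(np.load(n+".npz"))
def proj(f,X):
    c=np.atleast_2d(X)@f["R"].T+f["t"]; return np.c_[f["fx"]*c[:,0]/c[:,2]+f["cx"],f["fy"]*c[:,1]/c[:,2]+f["cy"]]
def ray(f,uv):
    uv=np.atleast_2d(uv).astype(float)
    d=np.c_[(uv[:,0]-f["cx"])/f["fx"],(uv[:,1]-f["cy"])/f["fy"],np.ones(len(uv))]@f["R"]
    return -f["R"].T@f["t"],d
def onz(f,uv,z):
    o,d=ray(f,uv); return o+d*((z-o[2])/d[:,2])[:,None]
def blob(f,box,lo,hi):
    x0,y0,x1,y1=box; m=cv2.inRange(cv2.cvtColor(f["frame"],cv2.COLOR_BGR2HSV)[y0:y1,x0:x1],lo,hi)
    n,l,s,c=cv2.connectedComponentsWithStats(m); i=1+np.argmax(s[1:,4])
    v,u=np.nonzero(l==i); return np.c_[u+x0,v+y0]
def tri(f,uv,g,uv2):
    o,d=ray(f,uv);p,e=ray(g,uv2);out=[]
    for a,b in zip(d,e):
        s=np.linalg.lstsq(np.c_[a,-b],p-o,rcond=None)[0];q1=o+s[0]*a;q2=p+s[1]*b
        out.append(np.r_[(q1+q2)/2,np.linalg.norm(q1-q2)])
    return np.array(out)
E
python3 - <<'E'
from h import *
S=cam("scene0");D=cam("side0")
for nm,f,box in(("A scene",S,(195,275,265,325)),("A side",D,(355,312,400,370)),("B scene",S,(335,238,415,275)),("B side",D,(343,190,365,248))):
    p=blob(f,box,(0,0,120),(180,70,255))
    P=onz(f,p,.03); c=P.mean(0);u=np.linalg.svd(P-c)[2][0];t=(P-c)@u
    print(nm,len(p),c.round(4),"len",(t.max()-t.min()).round(3),"yaw",np.degrees(np.arctan2(u[1],u[0])).round(1),"ends",(c+u*t.min()).round(3),(c+u*t.max()).round(3))
for nm,f,box in(("stop",S,(290,255,325,290)),("stop side",D,(345,255,375,285))):
    p=blob(f,box,(0,130,80),(8,255,255)); print(nm,p.min(0),p.max(0),onz(f,p.mean(0),.021).round(3))
a=cv2.resize(S["frame"][155:330,140:420],None,fx=2.8,fy=2.8,interpolation=cv2.INTER_CUBIC)
cv2.imwrite("pics/c1.png",a)
b=cv2.resize(D["frame"][180:390,230:410],None,fx=2.8,fy=2.8,interpolation=cv2.INTER_CUBIC)
cv2.imwrite("pics/c2.png",b)
E
```

```text
A scene 405 [ 0.6678 -0.1806  0.03  ] len 0.117 yaw 104.5 ends [ 0.683 -0.238  0.03 ] [ 0.653 -0.125  0.03 ]
A side 395 [ 0.662 -0.181  0.03 ] len 0.115 yaw 102.9 ends [ 0.675 -0.236  0.03 ] [ 0.649 -0.124  0.03 ]
B scene 418 [0.681  0.1712 0.03  ] len 0.152 yaw 88.6 ends [0.679 0.094 0.03 ] [0.683 0.246 0.03 ]
B side 291 [0.6756 0.1629 0.03  ] len 0.131 yaw 87.6 ends [0.673 0.098 0.03 ] [0.678 0.229 0.03 ]
stop [300 263] [315 283] [[0.655 0.006 0.021]]
stop side [353 261] [368 279] [[0.665 0.011 0.021]]
```

View pics/c1.png

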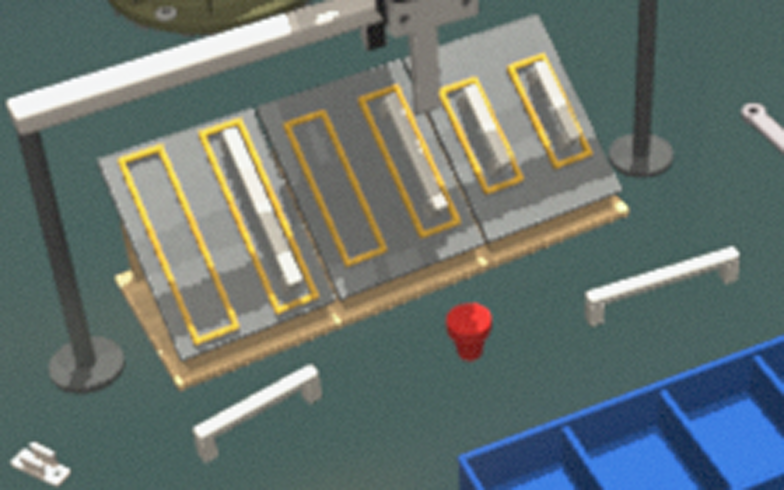

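View pics/wrist0.png

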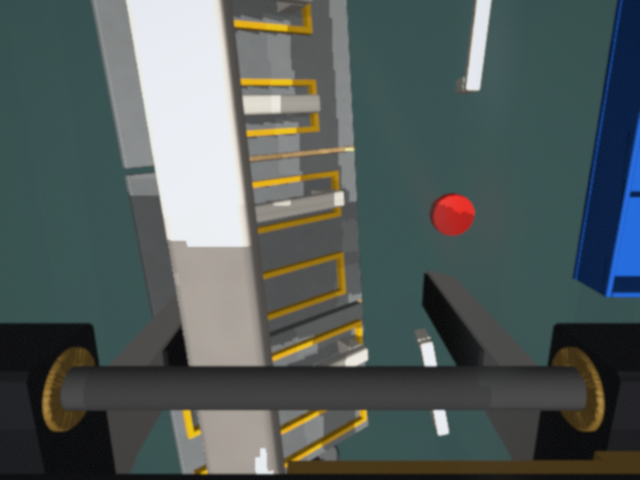

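The crop confirms the rows: at −y is the long row with its outer place empty, in the middle the medium row with its right-hand place empty, and at +y the full short row. Pull A (crop 258,405) is the medium one and pull B (crop 660,280) the long one. The wrist view shows the lamp crossing left of centre, with the pulls at (435,385) and (478,45). Next I'll locate the rack, the lamp and the frames.

```bash
python3 - <<'E'
from h import *
S=cam("scene0");D=cam("side0")
c=lambda u,v:(u/2.8+140,v/2.8+155)
P=onz(S,[c(180,383),c(626,207)],.008);print("base front",P.round(4),"len",np.linalg.norm(P[1]-P[0]).round(3),"yaw",np.degrees(np.arctan2(*(P[1]-P[0])[[1,0]]))-90)
print("base left back",onz(S,[c(120,279)],.008).round(4))
print("post feet",onz(S,[c(87,362),c(641,155)],.003).round(4))
p=blob(S,(140,120,385,205),(0,0,205),(180,50,255))
h=cv2.convexHull(p.astype(np.int32))[:,0]; q=cv2.approxPolyDP(h.astype(np.int32),3,True)[:,0];print("lamp px",q.tolist())
print(onz(S,q,.267).round(3))
# yellow frames
for n,f,box in(("scene",S,(175,160,365,290)),("side",D,(255,190,352,352))):
    x0,y0,x1,y1=box;m=cv2.inRange(cv2.cvtColor(f["frame"],cv2.COLOR_BGR2HSV)[y0:y1,x0:x1],(18,130,100),(32,255,255))
    cs,_=cv2.findContours(m,cv2.RETR_EXTERNAL,cv2.CHAIN_APPROX_NONE)
    for k in cs:
        if len(k)>25:
            b=cv2.boxPoints(cv2.minAreaRect(k))+[x0,y0]; print(n,len(k),b.round(1).tolist())
E
```

```text
base front [[ 0.5978 -0.2224  0.008 ]
 [ 0.5656  0.2027  0.008 ]] len 0.426 yaw 4.336884629047546
base left back [[ 0.4551 -0.2321  0.008 ]]
post feet [[ 0.5358 -0.2829  0.003 ]
 [ 0.5001  0.2551  0.003 ]]
lamp px [[244, 164], [146, 197], [143, 193], [240, 160]]
[[ 0.531 -0.077  0.267]
 [ 0.554 -0.29   0.267]
 [ 0.538 -0.293  0.267]
 [ 0.513 -0.079  0.267]]
scene 160 [[181.3, 211.7], [197.1, 205.0], [225.3, 271.4], [209.5, 278.2]]
scene 155 [[210.0, 202.3], [225.4, 195.6], [253.6, 260.6], [238.3, 267.2]]
scene 127 [[240.5, 199.1], [255.2, 192.6], [278.0, 243.8], [263.3, 250.3]]
scene 124 [[267.0, 189.9], [281.4, 183.4], [304.3, 233.9], [290.0, 240.4]]
scene 173 [[295.5, 187.1], [309.2, 180.8], [326.9, 218.6], [313.2, 225.0]]
scene 125 [[320.0, 179.0], [332.8, 172.6], [351.2, 209.4], [338.4, 215.8]]
side 64 [[330.0, 335.0], [345.0, 335.0], [345.0, 351.0], [330.0, 351.0]]
side 198 [[270.1, 339.8], [273.2, 323.1], [323.7, 332.3], [320.6, 348.9]]
side 122 [[261.4, 305.4], [268.4, 292.4], [312.8, 316.5], [305.8, 329.4]]
side 153 [[264.8, 281.9], [268.3, 267.8], [308.1, 277.8], [304.5, 291.9]]
side 97 [[257.9, 251.6], [264.7, 241.5], [298.6, 264.1], [291.8, 274.2]]
side 80 [[259.0, 227.9], [265.3, 219.3], [292.6, 239.2], [286.3, 247.8]]
side 59 [[254.5, 203.5], [261.0, 197.0], [278.5, 214.5], [272.0, 221.0]]
```

View pics/c2.png

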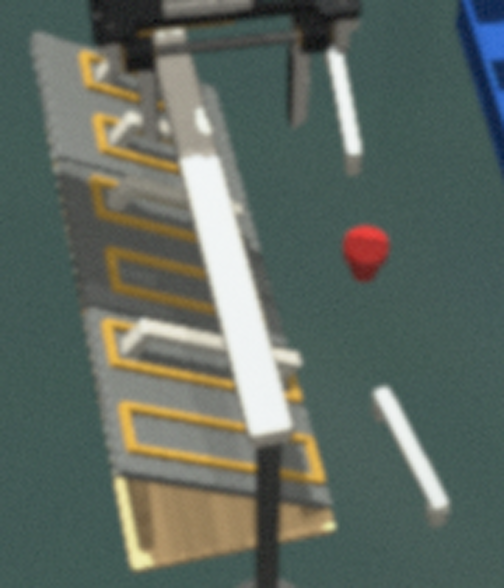

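The side crop shows the long empty frame's corners at crop (120,405), (127,452), (322,480) and (311,435), and the medium frame's upper corners at (108,247) and (116,292). The fingers are straddling the lamp, so they must go straight up first. Next I'll triangulate the corners.

```bash
python3 - <<'E'
from h import *
S=cam("scene0");D=cam("side0")
k=lambda u,v:(u/2.8+230,v/2.8+180)
s=[(197.1,205.0),(181.3,211.7),(209.5,278.2),(225.3,271.4),(255.2,192.6),(240.5,199.1)]
d=[k(120,403),k(126,453),k(324,482),k(312,435),k(107,247),k(115,293)]
T=tri(S,s,D,d);print(T.round(4))
L=T[:4,:3];print("L centre",L.mean(0).round(4),"len",np.linalg.norm(L[0]-L[3]),np.linalg.norm(L[1]-L[2]),"wid",np.linalg.norm(L[0]-L[1]),"slope",np.degrees(np.arcsin((L[0]-L[3])[2]/np.linalg.norm(L[0]-L[3]))))
m=T[4:6,:3].mean(0);print("M top mid",m,"-> centre for outer len .13..138", (m+np.array([np.cos(np.radians(35)),.06,-np.sin(np.radians(35))])*.066).round(4))
print("top dirs",np.degrees(np.arctan2(*(T[0]-T[1])[[1,0]]))-90,np.degrees(np.arctan2(*(L[3]-L[0])[[1,0]])))
# predictions from scene only: ray to frame centre at z plane
for q in([(181.3,211.7),(225.3,271.4)],[(240.5,199.1),(278,243.8)]): print(onz(S,np.mean(q,0),.078).round(4))
E
```

```text
[[ 4.530e-01 -1.773e-01  1.369e-01  2.900e-03]
 [ 4.534e-01 -2.147e-01  1.318e-01  9.000e-04]
 [ 5.930e-01 -2.044e-01  3.850e-02  0.000e+00]
 [ 5.907e-01 -1.664e-01  4.120e-02  2.000e-04]
 [ 4.570e-01 -3.690e-02  1.283e-01  2.600e-03]
 [ 4.588e-01 -7.520e-02  1.231e-01  2.800e-03]]
L centre [ 0.5225 -0.1907  0.0871] len 0.16803886890177494 0.16821528016118772 wid 0.0377875446067617 slope 34.70312252774617
M top mid [ 0.45787509 -0.0560673   0.12569564] -> centre for outer len .13..138 [ 0.5119 -0.0521  0.0878]
top dirs 0.5576337233883066 4.517102073098489
[[ 0.5129 -0.1885  0.078 ]]
[[ 0.5024 -0.0476  0.078 ]]
```

Emit:
play_rows(
  plan=[
    [0,0,0,0,0,-0.03,1],
    [0,0,0,0,0,-0.04,1],
    [0,0,0,0,0,-0.03,1],
    [0,0,0,0,0,0,1],
  ],
)

```text
t: 0.55
tcp_pos: [0.5508, -0.0, 0.3315]
orientation: [179.6, 0.0, 90.0]
wrist_force: [-0.6, -0.2, -0.1]
width: 0.999
```

Emit:
play_rows(
  plan=[
    [0,0,0,-0.036,0.0228,0,0.1],
    [0,0,0,-0.036,0.0228,0,0.1],
    [0,0,0,-0.036,0.0228,0,0.1],
    [0,0,0,-0.036,0.0228,0,0.1],
    [0,0,0,-0.036,0.0228,0,0.1],
    [0,0,-6.7,0,0,0.043,0.1],
    [0,0,-6.8,0,0,0.043,0.1],
    [0,0,0,0,0,0.04,0.1],
    [0,0,0,0,0,0,0.1],
    [0,0,0,0,0,0,0.1],
  ],
)

```text
t: 1.55
tcp_pos: [0.6641, -0.18, 0.202]
orientation: [-180.0, -0.0, 103.5]
wrist_force: [-0.6, -0.3, 1.7]
width: 0.551
```

```bash
cat > snap.py <<'E'
import sys;from rig import r;import numpy as np,cv2
n,o=sys.argv[1:3];f=r.grab_frame(n);np.savez(o+".npz",**f);cv2.imwrite(f"pics/{o}.png",f["frame"])
s=r.state();print(s["tcp_pos"].round(4),s["orientation"].round(2),s["joint_positions"].round(1))
E
python3 snap.py wrist w1
python3 - <<'E'
from h import *
f=cam("w1");T=(0.665,-0.181,0.03);print("expect",proj(f,[T,(0.675,-.237,.03),(.65,-.125,.03)]).round(0))
p=blob(f,(0,0,640,480),(0,0,140),(180,70,255));print(len(p),p.min(0),p.max(0))
P=onz(f,p,.03);c=P.mean(0);u=np.linalg.svd(P-c,full_matrices=False)[2][0];t=(P-c)@u
print(c,t.max()-t.min(),np.degrees(np.arctan2(u[1],u[0])))
E
```

```text
[ 0.6646 -0.1801  0.2037] [1.7988e+02 7.0000e-02 1.0348e+02] [-18.2  36.4  62.7   0.   80.8 -31.7]
expect [[324. 224.]
 [320. 287.]
 [322. 153.]]
5268 [ 0 68] [239 128]
[ 0.48544993 -0.1221677   0.03      ] 0.18394573526619118 4.516716670244965
```

View pics/w1.png

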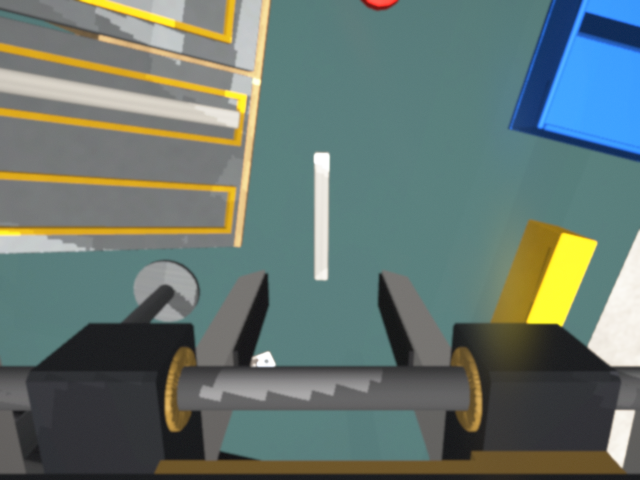

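The wrist view shows pull A upright at (321,216), spanning rows 153–279, nicely between the fingers. I'll measure it in this frame.

```bash
cat >> h.py <<'E'
def pull(f,box,lo=(0,0,120),z=.03):
    p=blob(f,box,lo,(180,70,255));b=cv2.boxPoints(cv2.minAreaRect(p.astype(np.float32)))
    if np.linalg.norm(b[0]-b[1])>np.linalg.norm(b[1]-b[2]): b=np.roll(b,-1,0)
    e=np.array([(b[0]+b[1])/2,(b[2]+b[3])/2]);P=onz(f,e,z);d=P[1]-P[0]
    print("px",e.round(1).tolist(),"mid",P.mean(0).round(4),"len",np.linalg.norm(d).round(4),"yaw",np.degrees(np.arctan2(d[1],d[0])).round(2))
E
python3 - <<'E'
from h import *
pull(cam("w1"),(290,130,350,300))
E
```

```text
px [[323.20001220703125, 149.0], [320.5, 283.0]] mid [ 0.6622 -0.1775  0.03  ] len 0.1137 yaw -77.72
```

Emit:
play_rows(
  plan=[
    [0,0,1,0,-0.002,0.04,0.1],
    [0,0,0,0,0,0.045,0.1],
    [0,0,0,0,0,0.04,0.1],
    [0,0,0,0,0,0.03,0.1],
    [0,0,0,0,0,0.01,0.1],
    [0,0,0,0,0,0,0.1],
    [0,0,0,0,0,0,0.1],
  ],
)

```text
t: 2.3
tcp_pos: [0.6634, -0.1809, 0.0394]
orientation: [179.8, 0.1, 102.5]
wrist_force: [0.1, -0.3, 0.5]
width: 0.549
```

```bash
python3 -c "
from rig import r
for _ in range(3):
    s=r.state();print(s['tcp_pos'].round(4),s['wrist_force'].round(1),s['orientation'].round(2))"
```

```text
[ 0.6634 -0.1809  0.0394] [ 0.1 -0.3  0.5] [1.7981e+02 1.1000e-01 1.0250e+02]
[ 0.6634 -0.1809  0.0394] [ 0.1 -0.3  0.5] [1.7981e+02 1.1000e-01 1.0250e+02]
[ 0.6634 -0.1809  0.0394] [ 0.1 -0.3  0.5] [1.7981e+02 1.1000e-01 1.0250e+02]
```

Emit:
play_rows(
  plan=[
    [0,0,0,0,0,0.005,0.1],
    [0,0,0,0,0,0,0.1],
    [0,0,0,0,0,0,-1],
    [0,0,0,0,0,0,-1],
    [0,0,0,0,0,0,-1],
    [0,0,0,0,0,0,-1],
    [0,0,0,0,0,0,-1],
    [0,0,0,0,0,0,-1],
  ],
  force=30,
)

```text
t: 3.1
tcp_pos: [0.6621, -0.1804, 0.0314]
orientation: [-180.0, 0.0, 102.5]
wrist_force: [0.5, -0.0, 0.2]
width: 0.121
```

Emit:
play_rows(
  plan=[
    [0,0,0,0,0,-0.03,-1],
    [0,0,8.2,0,0.03,-0.03,-1],
    [0,0,8.2,0,0,-0.04,-1],
    [0,0,8.2,0,0,-0.04,-1],
    [0,0,8.2,0,0,-0.03,-1],
    [0,0,8.2,0,0,0,-1],
    [0,0,8.2,0,0,0,-1],
    [0,0,8.2,0,0,0,-1],
    [0,0,8.2,0,0,0,-1],
    [0,0,8.2,0,0,0,-1],
    [0,0,8.2,0,0,0,-1],
    [0,0,8,0,0,0,-1],
  ],
)

```text
t: 4.3
tcp_pos: [0.6913, -0.1739, 0.2013]
orientation: [-180.0, 0.0, 12.2]
wrist_force: [0.1, -0.1, -0.2]
width: 0.123
```

```bash
cat > goto.py <<'E'
import numpy as np
from scipy.spatial.transform import Rotation as R
from rig import r
YAW=4.3
def bedR(yaw=YAW,s=35):
    return (R.from_euler("z",yaw,degrees=True)*R.from_euler("y",s,degrees=True)).as_matrix() # bed x down-slope, z normal
def toolR(yaw=YAW,s=35):
    B=bedR(yaw,s); return np.c_[B[:,0],-B[:,1],-B[:,2]]
def here():
    s=r.state();return R.from_euler("xyz",s["orientation"],degrees=True).as_matrix(),s["tcp_pos"]
def rel(Rt,pt,h=None):
    Rc,pc=h or here();print("now",pc.round(4),"turn",np.degrees(R.from_matrix(Rc.T@Rt).as_rotvec()).round(2),"shift",(Rc.T@(pt-pc)).round(4))
E
python3 - <<'E'
from goto import *
O=np.array([.5085,-.0523,.083]);B=bedR();Rt=toolR()
rel(Rt,O+B[:,2]*.15+B[:,0]*.0)
Rc,pc=here();print("world shift",(O+B[:,2]*.15-pc).round(4),"in target axes",(Rt.T@(O+B[:,2]*.15-pc)).round(4),r.state()["joint_positions"].round(1),r.state()["width"])
E
```

```text
now [ 0.6913 -0.1739  0.2013] turn [  2.39 -34.93   7.62] shift [-0.0678 -0.1456 -0.0046]
world shift [-0.097   0.1281  0.0046] in target axes [-0.074  -0.135   0.0462] [-17.1  40.1  57.1   0.   82.9  60.8] 0.12309734435532674
```

Emit:
play_rows(
  plan=[
    [0,0,0,-0.02,-0.045,0,-1],
    [0,0,0,-0.02,-0.045,0,-1],
    [0.48,-6.99,1.52,0,0,0,-1],
    [0.48,-6.99,1.52,0,0,0,-1],
    [0.48,-6.99,1.52,0,0,0,-1],
    [0.48,-6.99,1.52,0,0,0,-1],
    [0.48,-6.99,1.52,0,0,0,-1],
    [0,0,0,0,0,0,-1],
    [0,0,0,0,0,0,-1],
  ],
)

```text
t: 5.2
tcp_pos: [0.6331, -0.0948, 0.2004]
orientation: [-180.0, 34.9, 4.7]
wrist_force: [-0.3, 0.2, 0.6]
width: 0.126
```

```bash
python3 - <<'E'
from goto import *
O=np.array([.5085,-.0523,.083]);B=bedR();Rt=toolR()
rel(Rt,O+B[:,2]*.12)
s=r.state();print(s["orientation"],s["joint_positions"].round(1),s["width"])
E
```

```text
now [ 0.6331 -0.0948  0.2004] turn [ 0.2  -0.13  0.35] shift [-0.0316 -0.0521  0.0454]
[-179.96142431   34.87050677    4.72500617] [ -8.8  52.3  42.3  -8.8 119.3  74.5] 0.12615162580300238
```

Emit:
play_rows(
  plan=[
    [0.2,0,0.3,-0.016,-0.026,0.022,-1],
    [0,0,0,-0.016,-0.026,0.023,-1],
    [0,0,0,0,0,0,-1],
    [0,0,0,0,0,0,-1],
  ],
)

```text
t: 5.6
tcp_pos: [0.5768, -0.0468, 0.185]
orientation: [180.0, 34.7, 4.3]
wrist_force: [-0.5, -0.2, -0.5]
width: 0.124
```

```bash
python3 snap.py wrist w2; python3 snap.py scene s2;python3 snap.py side d2
```

```text
[ 0.5774 -0.0474  0.185 ] [179.95  34.68   4.27] [ -5.8  43.4  59.5  -6.2 111.2  79.4]
[ 0.5777 -0.0476  0.1846] [179.95  34.72   4.25] [ -5.9  43.5  59.5  -6.2 111.2  79.4]
[ 0.5777 -0.0477  0.1842] [179.96  34.78   4.24] [ -5.9  43.5  59.4  -6.2 111.3  79.4]
```

View pics/w2.png

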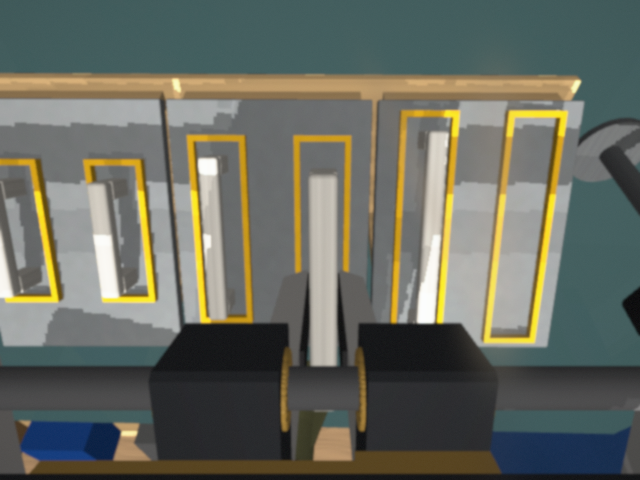

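The wrist view shows the held pull at column 323, in line with the medium empty frame (columns 294–351, lower edge at rows 135–141). The long frame is at (525,227). Next I'll measure the frames on the board plane.

```bash
python3 - <<'E'
from h import *; from goto import bedR
f=cam("w2");B=bedR();O=np.array([.5085,-.0523,.083])
hsv=cv2.cvtColor(f["frame"],cv2.COLOR_BGR2HSV);m=cv2.inRange(hsv,(18,120,90),(34,255,255));m[:95]=0;m[345:]=0
o,_=ray(f,[(0,0)])
def bed(uv,h):
    o,d=ray(f,uv);n=B[:,2];k=((O+n*h-o)@n)/(d@n);return (o+d*k[:,None]-O)@B
cs,_=cv2.findContours(m,cv2.RETR_EXTERNAL,cv2.CHAIN_APPROX_NONE)
for k in cs:
    if len(k)>80:
        q=cv2.approxPolyDP(k,4,True)[:,0]
        h=k[:,0].astype(float);s=h@[1,1];t=h@[1,-1]
        c=np.array([h[s.argmin()],h[t.argmax()],h[s.argmax()],h[t.argmin()]])
        print(c.astype(int).tolist());print((bed(c,.006)[:,:2]*1000).round(1).tolist())
# held pull edges: top face at h above soles ; state
from scipy.spatial.transform import Rotation as R
p=np.array([.5777,-.0477,.1843]);Rt=R.from_euler("xyz",[179.95,34.75,4.25],degrees=True).as_matrix()
print("tcp in bed",((p-O)@B*1000).round(1))
X=[p+Rt@np.array([x,y,z]) for x,y,z in[(.054,-.006,.001),(.054,.006,.001),(.0,-.006,.001)]]
print("pull expect",proj(f,X).round(0).tolist())
E
```

```text
[[84, 159], [143, 161], [154, 301], [103, 301]]
[[52.4, 160.6], [51.1, 121.4], [-49.4, 124.2], [-49.4, 161.4]]
[[0, 158], [39, 160], [58, 301], [6, 301]]
[[53.1, 216.6], [51.8, 190.8], [-49.4, 194.2], [-49.4, 232.1]]
[[294, 135], [350, 136], [348, 271], [295, 271]]
[[67.9, 20.1], [67.3, -16.8], [-26.5, -16.9], [-26.5, 21.0]]
[[187, 135], [245, 136], [251, 323], [201, 323]]
[[67.9, 90.6], [67.3, 52.4], [-66.9, 54.3], [-66.9, 91.2]]
[[509, 110], [567, 112], [533, 342], [483, 340]]
[[83.6, -119.8], [82.4, -157.7], [-82.5, -156.2], [-80.9, -118.6]]
[[402, 110], [459, 111], [442, 323], [390, 322]]
[[83.6, -50.3], [83.0, -87.4], [-67.0, -87.0], [-66.2, -48.5]]
tcp in bed [ -1.3  -0.6 122.8]
pull expect [[312.0, 175.0], [343.0, 175.0], [313.0, 304.0]]
```

Emit:
play_rows(
  plan=[
    [0,0,0,0.001,-0.0007,0.025,-1],
    [0,0,0,0,0,0.03,-1],
    [0,0,0,0,0,0.02,-1],
    [0,0,0,0,0,0.01,-1],
    [0,0,0,0,0,0,-1],
    [0,0,0,0,0,0,-1],
  ],
)

```text
t: 6.35
tcp_pos: [0.53, -0.0501, 0.1136]
orientation: [180.0, 34.9, 4.3]
wrist_force: [-0.3, 0.6, -0.5]
width: 0.123
```

```bash
cat > bz.py <<'E'
from goto import *
s=r.state();O=np.array([.5085,-.0523,.083]);print("bed mm",((s["tcp_pos"]-O)@bedR()*1000).round(1),s["orientation"].round(2),"F along n",(s["wrist_force"]@bedR()).round(2),s["width"])
E
python3 bz.py
```

```text
bed mm [ 0.1  0.5 37.5] [179.97  34.9    4.26] F along n [ 0.04  0.6  -0.58] 0.12325903876091295
```

Emit:
play_rows(
  plan=[
    [0,0,0,0,0,0.002,-1],
    [0,0,0,0,0,0.001,-1],
    [0,0,0,0,0,0.001,-1],
    [0,0,0,0,0,0,-1],
  ],
)

```text
t: 6.75
tcp_pos: [0.5269, -0.05, 0.1096]
orientation: [180.0, 35.0, 4.3]
wrist_force: [0.5, -0.4, -0.3]
width: 0.124
```

```bash
python3 bz.py
```

```text
bed mm [-0.1  0.9 32.4] [179.99  34.99   4.29] F along n [ 0.56 -0.44  0.04] 0.12422119309184947
```

Emit:
play_rows(
  plan=[
    [0,0,0,0,0,0.001,-1],
    [0,0,0,0,0,0,-1],
  ],
)

```text
t: 6.95
tcp_pos: [0.5268, -0.0501, 0.1095]
orientation: [180.0, 34.9, 4.3]
wrist_force: [3.7, 0.1, 5.7]
width: 0.122
```

```bash
python3 bz.py
```

```text
bed mm [-0.1  0.8 32.3] [179.97  34.88   4.28] F along n [-0.18 -0.14  6.78] 0.12172771271622043
```

Emit:
play_rows(
  plan=[
    [0,0,0,0,0,0.001,-1],
    [0,0,0,0,0,0,-1],
  ],
)

```text
t: 7.15
tcp_pos: [0.5268, -0.0501, 0.1095]
orientation: [179.9, 34.8, 4.3]
wrist_force: [7.4, 1.6, 11.6]
width: 0.125
```

```bash
python3 bz.py
```

```text
bed mm [-0.1  0.8 32.2] [179.95  34.78   4.27] F along n [-0.48  1.04 13.79] 0.12535244101409504
```

Emit:
play_rows(
  plan=[
    [0,0,0,0,0,-0.001,-1],
    [0,0,0,0,0,0,-0.5],
    [0,0,0,0,0,0,-0.3],
    [0,0,0,0,0,0,-0.3],
    [0,0,0,0,0,0,-0.3],
  ],
)

```text
t: 7.65
tcp_pos: [0.526, -0.0501, 0.1085]
orientation: [180.0, 35.0, 4.3]
wrist_force: [0.3, -0.5, 0.2]
width: 0.352
```

```bash
python3 bz.py
```

```text
bed mm [-0.1  0.9 31. ] [180.    35.03   4.29] F along n [ 0.08 -0.51  0.33] 0.35160326468431424
```

Emit:
play_rows(
  plan=[
    [0,0,0,0,0,-0.02,-0.3],
    [0,0,0,0,0,-0.035,-0.3],
    [0,0,0,0,0,-0.035,-0.3],
    [0,0,0,0,0,0,-0.3],
  ],
)

```text
t: 8.05
tcp_pos: [0.5799, -0.0462, 0.1857]
orientation: [179.9, 34.7, 4.3]
wrist_force: [0.5, -0.2, 0.1]
width: 0.351
```

```bash
python3 snap.py wrist w3; python3 - <<'E'
from goto import *
rel(np.array([[0,1,0],[1,0,0],[0,0,-1.]]),np.array([.678,.168,.25]))
E
```

```text
[ 0.5785 -0.0462  0.1834] [179.96  34.84   4.28] [ -5.7  43.7  59.2  -6.2 111.3  79.5]
now [ 0.5785 -0.0462  0.1834] turn [-25.97  28.05 -82.84] shift [ 0.0565 -0.2061 -0.1206]
```

View pics/w3.png

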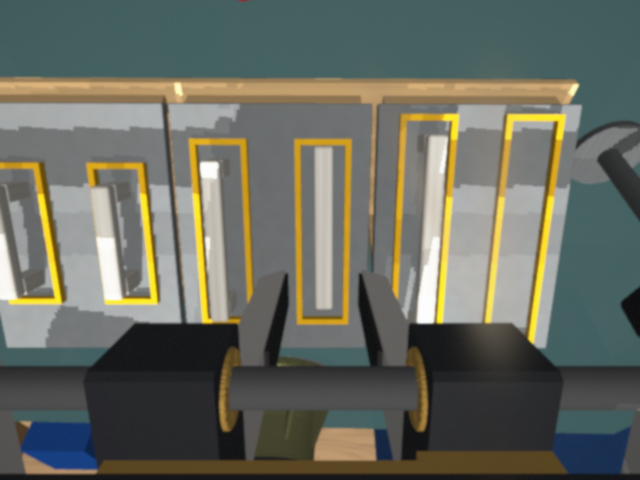

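The medium pull now stands in its place at (323,228). It slid a few mm down onto the lower frame edge (row 147) when released. Next is pull B.

Emit:
play_rows(
  plan=[
    [0,0,0,0.02,0,-0.03,-0.3],
    [0,0,0,0.02,0,-0.03,-0.3],
    [0,7,0,0,0,0,0.1],
    [0,7,0,0,0,0,0.1],
    [0,7,0,0,0,0,0.1],
    [0,7,0,0,0,0,0.1],
    [0,7,0,0,0,0,0.1],
    [0,0,0,0.01,-0.0414,0,0.1],
    [0,0,0,0.01,-0.0414,0,0.1],
    [0,0,0,0.01,-0.0414,0,0.1],
    [0,0,0,0.01,-0.0414,0,0.1],
    [0,0,0,0.01,-0.0414,0,0.1],
  ],
)

```text
t: 9.3
tcp_pos: [0.6762, 0.1702, 0.2063]
orientation: [180.0, 0.1, 4.3]
wrist_force: [0.8, -0.6, -1.1]
width: 0.553
```

Emit:
play_rows(
  plan=[
    [0,0,-8.4,0,0,0,0.1],
    [0,0,-8.4,0,0,0,0.1],
    [0,0,-8.4,0,0,0,0.1],
    [0,0,-8.4,0,0,0,0.1],
    [0,0,-8.4,0,0,0,0.1],
    [0,0,-8.4,0,0,0,0.1],
    [0,0,-8.4,0,0,0,0.1],
    [0,0,-8.4,0,0,0,0.1],
    [0,0,-8.4,0,0,0,0.1],
    [0,0,-8.4,0,0,0,0.1],
    [0,0,0,0,0,0,0.1],
    [0,0,0,0,0,0,0.1],
  ],
)

```text
t: 10.5
tcp_pos: [0.6765, 0.1686, 0.2068]
orientation: [-179.9, 0.0, 88.0]
wrist_force: [0.0, -0.2, -0.5]
width: 0.55
```

```bash
python3 snap.py wrist w4; python3 - <<'E'
from h import *
f=cam("w4");print(proj(f,[(.68,.1,.03),(.682,.24,.03)]).round())
pull(f,(270,60,380,325))
E
```

```text
[0.6765 0.1686 0.207 ] [-1.7993e+02  2.0000e-02  8.8050e+01] [11.  37.6 60.2 -0.  82.2 12.9]
[[330. 296.]
 [328. 133.]]
px [[323.8999938964844, 123.0], [322.70001220703125, 291.0]] mid [0.6764 0.1766 0.03  ] len 0.1432 yaw -92.43
```

View pics/w4.png

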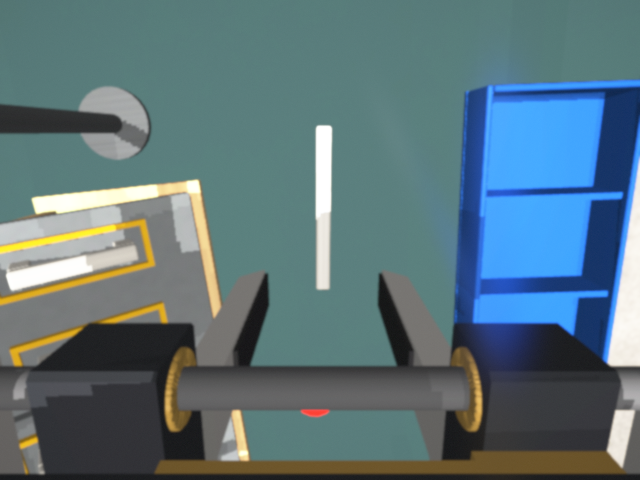

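The long pull is upright at (323,207), rows 123–291, in line with the jaws and about 7 mm further along +y (tool x). I'll descend.

Emit:
play_rows(
  plan=[
    [0,0,0.4,0.007,0,0.03,0.1],
    [0,0,0,0,0,0.045,0.1],
    [0,0,0,0,0,0.045,0.1],
    [0,0,0,0,0,0.03,0.1],
    [0,0,0,0,0,0.016,0.1],
    [0,0,0,0,0,0,0.1],
    [0,0,0,0,0,0,0.1],
    [0,0,0,0,0,0,0.1],
  ],
)

```text
t: 11.35
tcp_pos: [0.678, 0.1759, 0.044]
orientation: [179.8, -0.0, 87.9]
wrist_force: [1.0, -0.9, 0.1]
width: 0.545
```

Emit:
play_rows(
  plan=[
    [0,0,0,0,0,0.008,0.1],
    [0,0,0,0,0,0,0.1],
    [0,0,0,0,0,0,0.1],
  ],
)

```text
t: 11.65
tcp_pos: [0.677, 0.1757, 0.0337]
orientation: [-180.0, 0.0, 87.9]
wrist_force: [-0.3, 0.1, -0.2]
width: 0.548
```

Emit:
play_rows(
  plan=[
    [0,0,0,0,0,0.002,0.1],
    [0,0,0,0,0,0,-1],
    [0,0,0,0,0,0,-1],
    [0,0,0,0,0,0,-1],
    [0,0,0,0,0,0,-1],
    [0,0,0,0,0,0,-1],
    [0,0,0,0,0,0,-1],
  ],
  force=30,
)

```text
t: 12.35
tcp_pos: [0.6771, 0.1757, 0.0317]
orientation: [-180.0, 0.0, 87.9]
wrist_force: [-0.1, 0.9, -0.1]
width: 0.124
```

Emit:
play_rows(
  plan=[
    [0,0,0,0,0,-0.03,-1],
    [0,0,0,0,0,-0.04,-1],
    [0,0,8.36,0,0,-0.04,-1],
    [0,0,8.36,0,0,-0.04,-1],
    [0,0,8.36,0,0,-0.02,-1],
    [0,0,8.36,0,0,0,-1],
    [0,0,8.36,0,0,0,-1],
    [0,0,8.36,0,0,0,-1],
    [0,0,8.36,0,0,0,-1],
    [0,0,8.36,0,0,0,-1],
    [0,0,8.36,0,0,0,-1],
    [0,0,8.36,0,0,0,-1],
  ],
)

```text
t: 13.55
tcp_pos: [0.677, 0.1757, 0.2015]
orientation: [180.0, 0.0, 3.9]
wrist_force: [-0.2, 0.2, -1.5]
width: 0.125
```

```bash
python3 - <<'E'
from goto import *
rel(toolR(s=0),np.array([.645,-.185,.205]));print(r.state()["width"],r.state()["orientation"])
E
```

```text
now [0.677  0.1757 0.2015] turn [ 0.01  0.02 -0.35] shift [-0.0568  0.3577 -0.0034]
0.12470558134946964 [1.79991725e+02 1.86525798e-02 3.94844943e+00]
```

Emit:
play_rows(
  plan=[
    [0,0,0,-0.007,0.0447,0,-1],
    [0,0,0,-0.007,0.0447,0,-1],
    [0,0,0,-0.007,0.0447,0,-1],
    [0,0,0,-0.007,0.0447,0,-1],
    [0,0,0,-0.007,0.0447,0,-1],
    [0,0,0,-0.007,0.0447,0,-1],
    [0,0,0,-0.007,0.0447,0,-1],
    [0,0,0,-0.007,0.0447,0,-1],
    [0,0,-0.4,0,0,0,-1],
  ],
)

```text
t: 14.45
tcp_pos: [0.6469, -0.1904, 0.2014]
orientation: [180.0, 0.0, 4.4]
wrist_force: [-0.4, 1.8, -1.2]
width: 0.123
```

Emit:
play_rows(
  plan=[
    [0,-7,0,0,0,0,-1],
    [0,-7,0,0,0,0,-1],
    [0,-7,0,0,0,0,-1],
    [0,-7,0,0,0,0,-1],
    [0,-7,0,0,0,0,-1],
    [0,0,0,0,0,0,-1],
    [0,0,0,0,0,0,-1],
  ],
)

```text
t: 15.15
tcp_pos: [0.6483, -0.1848, 0.2005]
orientation: [-180.0, 34.9, 4.7]
wrist_force: [0.0, -0.6, -0.0]
width: 0.123
```

```bash
python3 - <<'E'
from goto import *
# medium O corrected in bed axes by wrist view: long place centre at (+0.7,-138.1) mm; aim 6 mm downslope of centre; hover .12
O=np.array([.5085,-.0523,.083]);B=bedR();rel(toolR(),O+B@np.array([.007,-.1381,.12]))
s=r.state();print(s["orientation"],s["joint_positions"].round(1),s["width"])
E
```

```text
now [ 0.6483 -0.1848  0.2005] turn [ 0.24 -0.14  0.36] shift [-0.0318 -0.0049  0.0504]
[-179.98636809   34.86432176    4.74170063] [-15.   58.2  31.8 -13.2 122.6  66.4] 0.12320576029706543
```

Emit:
play_rows(
  plan=[
    [0.2,-0.1,0.3,-0.016,-0.0025,0.025,-1],
    [0,0,0,-0.016,-0.0025,0.025,-1],
    [0,0,0,0,0,0,-1],
    [0,0,0,0,0,0,-1],
  ],
)

```text
t: 15.55
tcp_pos: [0.5928, -0.1846, 0.1818]
orientation: [179.9, 34.8, 4.2]
wrist_force: [0.2, 0.4, -0.5]
width: 0.122
```

```bash
python3 snap.py wrist w5; cat > chk.py <<'E'
from h import *; from goto import *
f=cam("w5");B=bedR();O=np.array([.5085,-.0523,.083])
def bed(uv,h):
    o,d=ray(f,uv);n=B[:,2];k=((O+n*h-o)@n)/(d@n);return ((o+d*k[:,None]-O)@B*1000).round(1)
Rc,p=here();t=(p-O)@B*1000;print("tcp bed",t.round(1))
hsv=cv2.cvtColor(f["frame"],cv2.COLOR_BGR2HSV);m=cv2.inRange(hsv,(18,120,90),(34,255,255));m[:90]=0;m[345:]=0
for k in cv2.findContours(m,cv2.RETR_EXTERNAL,cv2.CHAIN_APPROX_NONE)[0]:
    if len(k)>80:
        h=k[:,0].astype(float);s=h@[1,1];q=h@[1,-1];c=np.array([h[s.argmin()],h[q.argmax()],h[s.argmax()],h[q.argmin()]])
        print(c.astype(int).tolist(),bed(c,.006)[:,:2].tolist())
print("pull expect",proj(f,[p+Rc@np.array(v) for v in[(.07,-.006,.001),(.07,.006,.001),(0,-.006,.001),(0,.006,.001)]]).round(0).tolist())
g=blob(f,(290,100,360,270),(0,0,100),(180,45,255));print("pull px",g.min(0),g.max(0))
E
python3 chk.py
```

```text
[ 0.5936 -0.1846  0.1819] [179.86  34.75   4.24] [-16.1  48.9  50.6 -12.6 113.   68.1]
tcp bed [   4.7 -138.3  124. ]
[[85, 145], [143, 146], [159, 330], [109, 329]] [[68.1, 20.2], [67.4, -18.2], [-66.4, -15.4], [-65.5, 21.7]]
[[0, 145], [40, 147], [65, 330], [15, 330]] [[68.2, 76.6], [66.8, 50.3], [-66.3, 54.5], [-66.2, 91.7]]
[[295, 121], [352, 121], [349, 272], [297, 270]] [[83.2, -119.4], [83.1, -156.8], [-21.1, -156.3], [-19.5, -119.0]]
[[189, 120], [246, 121], [255, 323], [203, 323]] [[83.9, -50.1], [83.3, -87.4], [-60.9, -87.1], [-60.8, -48.6]]
pull expect [[309.0, 134.0], [341.0, 134.0], [311.0, 306.0], [339.0, 306.0]]
pull px [303 128] [345 269]
```

View pics/w5.png

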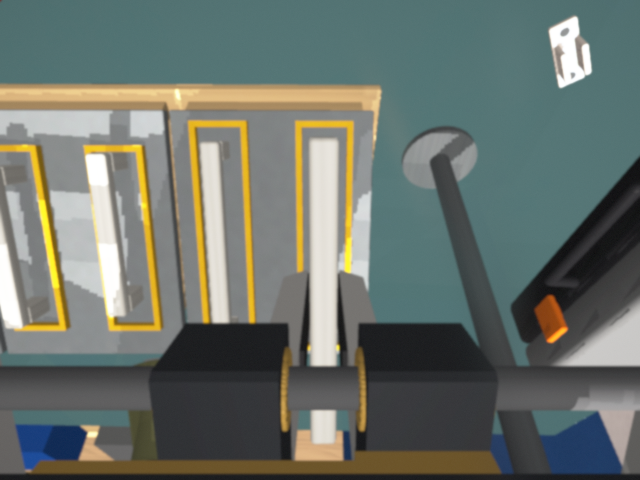

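The long pull (columns 309–338, end at row 138) is over the long frame (columns 295–352, lower edge at row 121). It is centred across, about 3 mm downslope of the middle. I'll add 3 mm more downslope and descend.

Emit:
play_rows(
  plan=[
    [0,0,0,0.003,0,0.025,-1],
    [0,0,0,0,0,0.03,-1],
    [0,0,0,0,0,0.02,-1],
    [0,0,0,0,0,0.01,-1],
    [0,0,0,0,0,0,-1],
    [0,0,0,0,0,0,-1],
  ],
)

```text
t: 16.2
tcp_pos: [0.5478, -0.1881, 0.1092]
orientation: [179.9, 35.0, 4.3]
wrist_force: [0.0, -0.7, 0.1]
width: 0.125
```

```bash
python3 bz.py
```

```text
bed mm [   8.8 -138.3   38.1] [179.92  34.95   4.29] F along n [-0.1  -0.68  0.08] 0.1246109954193531
```

Emit:
play_rows(
  plan=[
    [0,0,0,-0.0015,0,0.002,-1],
    [0,0,0,0,0,0.002,-1],
    [0,0,0,0,0,0.001,-1],
    [0,0,0,0,0,0,-1],
  ],
)

```text
t: 16.6
tcp_pos: [0.5431, -0.1882, 0.1053]
orientation: [179.9, 35.0, 4.3]
wrist_force: [2.4, 0.6, 3.7]
width: 0.123
```

```bash
python3 bz.py
```

```text
bed mm [   7.1 -138.1   32.2] [179.95  35.03   4.31] F along n [-0.08  0.39  4.41] 0.12328682789033088
```

Emit:
play_rows(
  plan=[
    [0,0,0,0,0,0.001,-1],
    [0,0,0,0,0,0,-1],
  ],
)

```text
t: 16.8
tcp_pos: [0.543, -0.1882, 0.1053]
orientation: [179.9, 34.9, 4.3]
wrist_force: [7.2, 1.4, 8.8]
width: 0.12
```

```bash
python3 bz.py
```

```text
bed mm [   7.1 -138.1   32.2] [179.91  34.93   4.31] F along n [ 0.95  0.81 11.37] 0.12041314091425051
```

In contact at 11 N along the board normal. I'll ease off, open and retreat square to the board.

Emit:
play_rows(
  plan=[
    [0,0,0,0,0,-0.001,-1],
    [0,0,0,0,0,0,-0.5],
    [0,0,0,0,0,0,-0.3],
    [0,0,0,0,0,0,-0.3],
    [0,0,0,0,0,0,-0.3],
    [0,0,0,0,0,-0.02,-0.3],
    [0,0,0,0,0,-0.035,-0.3],
    [0,0,0,0,0,-0.035,-0.3],
    [0,0,0,0,0,0,-0.3],
    [0,0,0,0,0,0,-0.3],
  ],
)

```text
t: 17.8
tcp_pos: [0.5942, -0.1843, 0.178]
orientation: [180.0, 35.1, 4.3]
wrist_force: [-1.0, -0.3, -0.6]
width: 0.349
```

```bash
python3 snap.py wrist w6
```

```text
[ 0.5937 -0.1843  0.1772] [-179.98   35.2     4.34] [-16.   49.4  50.5 -12.6 113.1  68.1]
```

View pics/w6.png

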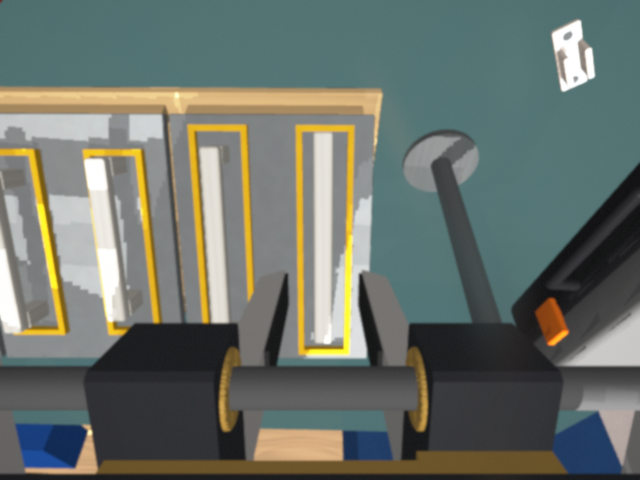

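The long pull stands inside its frame at (323,238), resting at the lower edge. The medium pull is in its frame at (108,240). I'll retreat clear and make a final check from the scene camera.

Emit:
play_rows(
  plan=[
    [0,0,0,0.015,0,-0.03,-0.3],
    [0,0,0,0.015,0,-0.03,-0.3],
    [0,7,0,0,0,0,-0.3],
    [0,7,0,0,0,0,-0.3],
    [0,7,0,0,0,0,-0.3],
    [0,7,0,0,0,0,-0.3],
    [0,7,0,0,0,0,-0.3],
    [0,0,0,0,0,-0.045,-0.3],
    [0,0,0,0,0,-0.045,-0.3],
    [0,0,0,0,0,-0.045,-0.3],
  ],
)

```text
t: 18.85
tcp_pos: [0.6487, -0.1804, 0.3437]
orientation: [-180.0, 0.2, 4.3]
wrist_force: [0.7, 0.5, -0.2]
width: 0.352
```

Emit:
play_rows(
  plan=[
    [0,0,0,-0.03,-0.03,-0.02,-0.3],
    [0,0,0,-0.03,-0.03,-0.02,-0.3],
    [0,0,0,-0.03,-0.03,0,-0.3],
    [0,0,0,-0.03,-0.03,0,-0.3],
    [0,0,0,-0.03,-0.03,0,-0.3],
    [0,0,0,0,-0.03,0,-0.3],
    [0,0,0,0,0,0,-0.3],
    [0,0,0,0,0,0,-0.3],
  ],
)

```text
t: 19.65
tcp_pos: [0.4863, -0.0121, 0.3825]
orientation: [180.0, 0.2, 4.4]
wrist_force: [0.2, 0.6, 0.5]
width: 0.352
```

```bash
python3 snap.py scene s6; python3 snap.py side d6; python3 - <<'E'
from h import *
a=cam("s6")["frame"];b=cam("d6")["frame"]
z=lambda i,k:cv2.resize(i,None,fx=k,fy=k,interpolation=cv2.INTER_CUBIC)
A=z(a[160:295,140:370],3.4);B=z(b[180:380,240:400],1);A=A[:,:790]
S0=cam("scene0");D0=cam("side0")
for n,f,box,z0,g in(("stop",S0,(290,255,325,290),.021,cam("s6")),("stop side",D0,(345,255,375,285),.021,cam("d6"))):
    print(n,blob(f,box,(0,130,80),(8,255,255)).mean(0),blob(g,box,(0,130,80),(8,255,255)).mean(0))
for n,box in(("catch",(140,310,170,332)),("wrench/disp",(400,160,470,240))):
    x0,y0,x1,y1=box;print(n,cv2.absdiff(S0["frame"],a)[y0:y1,x0:x1].mean())
cv2.imwrite("pics/fin.png",A)
E
```

```text
[ 0.4866 -0.0125  0.3825] [179.98   0.19   4.34] [-5.8  5.  81.4 -0.1 93.8 79.9]
[ 0.4867 -0.0128  0.3825] [179.98   0.19   4.3 ] [-5.8  5.  81.4 -0.  93.8 79.9]
stop [307.23175966 271.9055794 ] [306.97457627 271.49576271]
stop side [360.08675799 268.99086758] [360.09565217 268.94347826]
catch 2.282828282828283
wrench/disp 2.655059523809524
```

View pics/fin.png

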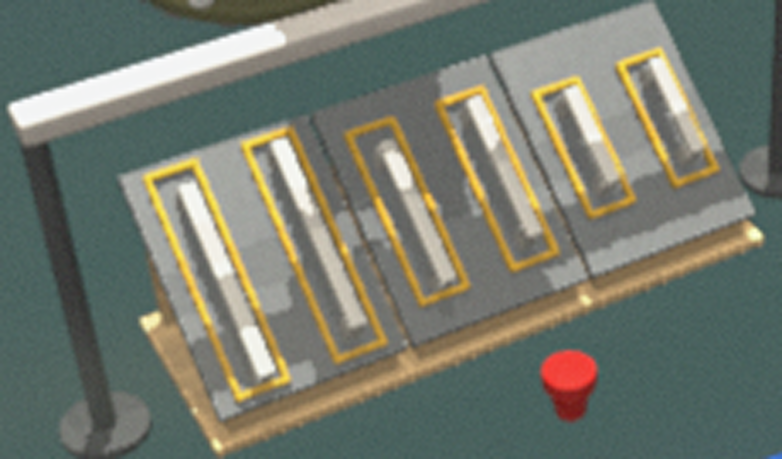

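The final view shows both pulls inside their frames, parallel to the samples and resting at the lower edge. The stopper, catch, wrench and dispenser have not moved. I'll hand the job in.

```bash
python3 -c "
from rig import r
print(r.job_done())"
```

```text
the job is handed in; nothing more can be done
None
```

Both pulls are in their places: the 108 mm pull in the empty place of the middle (medium) row, and the 140 mm pull in the empty place of the right-hand (long) row. Each was lowered square to the board until it touched, at about 14 N and 11 N, then released. I handed the job in at about 20 s.

The last wrist and scene pictures show both pulls inside their yellow frames and parallel to the samples. The stopper shifted by under half a pixel in either camera view. The catch, wrench and dispenser areas of the scene picture match the first one to within image noise.

- **Slid after release:** both pulls slid a few mm down the slope, so they rest against the lower edge of the frame instead of sitting centred.
- **Flat on both feet:** I judged this by eye from how they line up with the samples and did not measure it.
- **Disagreements along the way:** the scene and side cameras differed by up to about 10 mm on rough positions. The tool height reading also wandered by about 3 mm, so I relied on close wrist views and contact force instead.

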